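# Clamp the short sample tube in the bench mixer's chuck

### The job

Take the one short capped tube out of the rack, stand it in the open three-jaw chuck on top of the bench mixer - lower it right down to the chuck's floor before you let go - and then turn the chuck's round aluminium sleeve clockwise (seen from above) until all three jaws hold the tube firmly, upright and centred, and let go. Leave the long tubes in the rack and do not disturb the other things on the bench.

Things in the scene. Friction and masses are not known exactly. Their poses are not given: they have to be found in the camera images.
- mixer: bench mixer, bolted down: white housing 170 x 150 mm, grey top plate at height 70 mm, with the chuck upright in the middle of its top. Origin: centre of its underside, on the chuck's axis; z up; dial and dark display on its -x side
- chuck_floor (a point): centre of the flat chuck floor on which the tube stands, 80 mm above the bench, between the three jaws. The jaw tops are 48 mm above it. Open (sleeve at 0) the jaw faces leave a round space 24 mm across
- sleeve_grip (a point): point on the chuck's vertical axis at a good height to grip the sleeve, 110 mm above the bench. The sleeve is a fluted round aluminium ring, 54 mm outside diameter, from 81 to 122 mm above the bench, 46 mm bore; grip it across its diameter from above. The tube, once in the chuck, stands up between the fingers: its top is then 46 mm above this point
- sleeve (a joint): angle of the chuck sleeve, rad, growing as it turns clockwise seen from above; starts between 0 and 0.4. Each rad moves all three jaws 2 mm inwards: they touch the 16 mm tube at about 2.0 rad and hold it firmly from about 2.3; hard stop at 2.7. It is stiff (0.15 N m) and stays where it is left, springing back only about 0.1 rad when a tight grip on it is released
- jaw_a: first jaw, a steel bar 6 mm wide, 10 mm long radially, 46 mm tall; origin at the bottom of its gripping face, its x axis points outwards from the chuck's axis
- jaw_b: second jaw, same, 120 degrees round from jaw_a
- jaw_c: third jaw, same, 240 degrees round from jaw_a
- rack: white plastic tube rack 95 (x) x 148 (y) x 30 mm tall, with 2 x 3 holes at a 52 mm pitch (x = +-26, y = -52, 0, 52 mm in its frame), fixed. Hole floors are 6 mm above the bench, holes 18 mm wide. Origin: centre of its underside
- short_tube: the short capped sample tube: 16 mm diameter, flat-bottomed, 76 mm tall in all, clear body with paper label; its grey cap, 19 mm diameter, is the top 18 mm. Origin at the centre of its underside, z up along it. It stands in one of the rack's holes; about 15 g
- long_tube_a: a long capped sample tube, 16 mm diameter, 104 mm tall in all, same clear body and grey cap (19 mm diameter, the top 18 mm) as the short one; origin at the centre of its underside; stands in the rack; a bystander
- long_tube_b: a long capped sample tube, 16 mm diameter, 104 mm tall in all, same clear body and grey cap (19 mm diameter, the top 18 mm) as the short one; origin at the centre of its underside; stands in the rack; a bystander
- long_tube_c: a long capped sample tube, 16 mm diameter, 104 mm tall in all, same clear body and grey cap (19 mm diameter, the top 18 mm) as the short one; origin at the centre of its underside; stands in the rack; a bystander
- beaker: glass beaker, 68 mm diameter, 90 mm tall, a bystander; origin at the centre of its underside
- jar: specimen jar with white lid, 60 mm diameter, 70 mm tall, a bystander; origin at the centre of its underside
- reagent: amber reagent bottle, 68 mm diameter, 150 mm tall, a bystander; origin at the centre of its underside

How it is judged:
By the outcome, as a careful person would: the job done as asked, in the order asked, and still so for the second after the job is handed in, with the robot touching nothing.
It also fails if it takes over 64 s, if anything falls off the work surface, if the arm or the gripper's body presses on something with over 40 N, if the wrist force passes 120 N, or if a joint passes its speed limit or range.

### The arm

A 6-joint arm with a two-finger parallel gripper is mounted at the origin on the work surface. World frame = base frame: x ahead of the robot, y to its left, z up, the work surface at z = 0. Lengths are in m, angles in degrees, forces in N, time in s.
With the tool pointing down it reaches from about 0.35 to 0.875 m from the base axis. Payload 4.2 kg.
Tool frame: the origin (TCP) lies at the very end of the fingers, on their centre line; the grasp point (between the pads) lies 19 mm behind it; z points along the fingers, y is the line along which they close (so a half turn about z gives the same grasp; the last joint's range is limited). The gripper opens to 87 mm and grips with 3 to 60 N. Pads are 19 mm wide; open, the fingers measure 117 mm over their backs; the gripper's body (75 mm by 190 mm) begins 51 mm behind the grasp point.
Start: joints at [82.483, 22.042, 0.453, 0, -68.411, -14.817], TCP at [0.237, 0.578, 0.223] pointing down, gripper open.
Joint ranges: [-179.83, 179.83], [-69.29, 118.12], [-61.27, 80.66], [-181.25, 117.63], [-171.15, -9.14], [-177.46, 177.46]. Speed limits (degrees/s): [159.86, 159.86, 180, 180, 180, 180].

### API

Orientations are given as a 3x3 rotation matrix whose columns are the frame's x, y, z axes.
In Python, from station import robot gives the robot as it stands. The module is installed in compiled form; this text tells all that it offers.
- The arm moves only by the tool arm_command, never from a script. Its argument "moves" is a list of rows, each a list of 7 numbers: the turn, a rotation vector about the tool's x, y, z in units of 2 pi rad (1.0 is 2 pi rad), then the shift along the tool's x, y, z in units of 0.5 m (1.0 is 0.5 m), then the opening, from 0 (shut) to 1 (fully open). A call has 1 to 8 rows; each row is the pose to reach, as a shift and turn from the pose commanded when the call began, along the tool's axes at that moment, turning the shorter way round; what a row does not reach only later rows make up. A row lasts 1/10 s, in which the tool goes at most 50 mm and 8.59 degrees, less where a joint would pass 70% of its speed; a pose out of reach is approached as far as the arm can. A call with a number of a shift or a turn outside -1 to 1 is refused whole. A call with a gripper value outside its range is refused whole. The fingers move at their own pace and stop on an object; the grip force is fixed at half the most. Time passes only in rows, so rows that repeat a pose let the fingers close. It gives the time, the measured TCP pose, the force, the opening and the grip force at its end, in the units of the state.
- robot.observe(): the state, without advancing time (a new reading comes with each control period).
- robot.snapshot(name): name is "scene" or "side" or "wrist"; returns (picture, depth): 420x560x3 uint8, red, green, blue; 420x560 float32, m along the optical axis (not along the pixel's ray), 0 where there is no reading.
- robot.get_calibration(name): a dict with "fovy" (degrees; the focal length in pixels is half the picture's height over the tangent of half this angle, whatever the lens; pixels are square), "cx", "cy" (the principal point, pixels), "k1" (the pictures are not rectified: a ray, as slopes to the right and down, at radius r is drawn at 1 + k1 r^2 times it, then the intrinsics apply), "rvec" (rotation vector, rad) and "tvec" (3), from world to camera coordinates, as OpenCV has them. Camera axes: x right, y down, z forward; pixel columns grow to the right and rows downward; lengths in m; the calibration is good to about 2 mm. A picture is of the moment at which its call begins: read the wrist's pose just before it. get_calibration takes no time and is no camera call; for the wrist camera it gives the pose at the moment of the call.
- robot.job_done(): hands the job in; it is judged then, once.
The state is a dict: "time": time; "q": joint angles; "joint_vel": joint speeds; "effort": joint torques, N m; "tcp_pos": TCP position; "tool_rot": TCP orientation; "wrist_force": force on the tool from outside, world axes, zero at the start; "moment": the same for the moment, N m; "gripper_width": finger opening in m; "finger_force": force on a finger pad.
Only numpy, scipy, OpenCV 4.12 (cv2) and the standard library are available. Lean on these libraries where they do the work, as an engineer would, in place of code of your own. Each camera call takes 0.05 s, during which the arm holds its last target. There are 200 camera calls.

## Working session

There is one attempt and no reset: what is moved stays moved. The work goes in short steps, Python scripts to look and compute and a tool call to move; the robot and the scene stay as the last step left them, time stands still between calls to the robot, and variables do not carry over. Pictures are saved under pics/ and viewed, at most 10 in all, crops included, and the job is handed in when it is done.

Besides the shell and the picture viewer there is one more tool, called after "Emit:" by a JSON object that holds its "method" and its "body", one argument or row to a line. arm_command: Moves the arm, as the interface text tells. Its arguments: {"type":"object","properties":{"moves":{"type":"array"}},"required":["moves"]}

```bash
mkdir -p pics; cat > h.py <<'E'
import numpy as np, cv2
from station import robot
def cloud(name):
    c=robot.get_calibration(name); im,d=robot.snapshot(name)
    f=210/np.tan(np.radians(c["fovy"])/2)
    K=np.array([[f,0,c["cx"]],[0,f,c["cy"]],[0,0,1.]])
    v,u=np.mgrid[:420,:560]
    p=cv2.undistortPoints(np.stack([u,v],-1).reshape(-1,1,2).astype(float),K,np.array([c["k1"],0,0,0.])).reshape(420,560,2)
    P=np.dstack([p*d[...,None],d])
    R=cv2.Rodrigues(np.array(c["rvec"],float))[0]
    W=(P-np.array(c["tvec"]).reshape(3))@R
    W[d==0]=np.nan
    return im,W
def save(im,n): cv2.imwrite("pics/"+n,im[...,::-1])
E
python3 - <<'E'
from h import *
s=robot.observe();print(s)
ims=[]
for n in("scene","side","wrist"):
    im,W=cloud(n);save(im,n+"0.png");np.savez("c_"+n,im=im,W=W)
E
```

```text
{'time': 0.0, 'q': array([ 8.24824634e+01,  2.20915050e+01,  3.78071588e-01, -3.08125859e-02,
       -6.84115831e+01, -1.48160918e+01]), 'joint_vel': array([ 0.03931371, -0.11020024, -0.00717535, -0.02238063, -0.02028694,
        0.09239844]), 'effort': array([ 1.26794839e-04, -3.90664816e+01,  1.87416208e+01,  4.21986222e+00,
        1.11051303e-02, -1.90663727e-04]), 'tcp_pos': array([0.23724627, 0.57754782, 0.22143539]), 'tool_rot': array([[ 9.24911459e-01, -3.80181775e-01, -7.81215017e-04],
       [-3.80182570e-01, -9.24909084e-01, -2.09772176e-03],
       [ 7.49627157e-05,  2.23721123e-03, -9.99997495e-01]]), 'wrist_force': array([-0.17271149,  0.27663798, -0.82884222]), 'moment': array([-0.01655179,  0.03161696,  0.00836921]), 'finger_force': 0.0, 'gripper_width': 0.08686350298757407}
```

View pics/scene0.png

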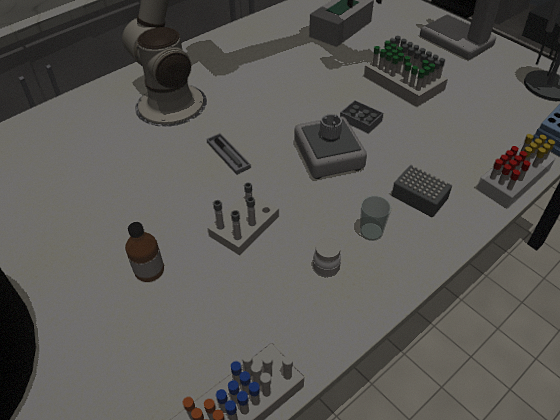

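View pics/side0.png

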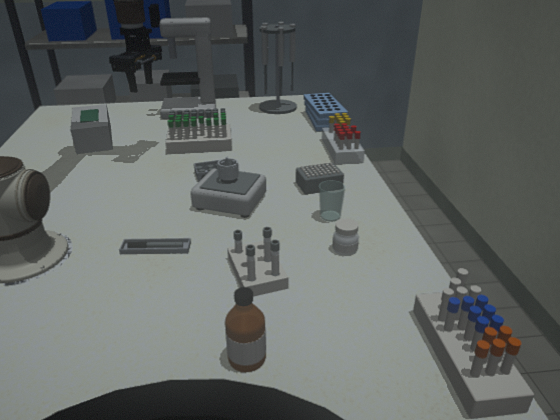

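The scene view shows the rack around (243,225) with four caps at (217,204), (248,187), (251,202) and (236,215). The mixer is at (330,148) with its chuck at (330,123). In the side view the caps are at (238,234), (267,231), (250,248) and (275,243), and the chuck is at (228,168). Next I'll get positions from the depth.

```bash
python3 - <<'E'
from h import *
for n,box,mb in(("scene",(205,175,285,250),(290,105,370,180)),("side",(225,222,292,295),(188,150,272,218))):
    W=np.load(f"c_{n}.npz")["W"]
    u0,v0,u1,v1=box; P=W[v0:v1,u0:u1]; m=np.nan_to_num(P[...,2])>.055
    k,l,st,ce=cv2.connectedComponentsWithStats(m.astype(np.uint8))
    for i in range(1,k):
        if st[i,4]<8: continue
        q=P[l==i]; t=q[q[:,2]>q[:,2].max()-.012]
        print(n,"tube px",ce[i]+[u0,v0],"n",len(q),"zmax",q[:,2].max().round(4),"mid",((t.min(0)+t.max(0))/2).round(4))
    q=P[np.abs(np.nan_to_num(P[...,2])-.030)<.005]; r=cv2.minAreaRect((q[:,:2]*1000).astype(np.float32)); print("rack top",r)
    u0,v0,u1,v1=mb; q=W[v0:v1,u0:u1].reshape(-1,3)
    a=q[np.abs(q[:,2]-.070)<.006]; print("plate",cv2.minAreaRect((a[:,:2]*1000).astype(np.float32)))
    a=q[(q[:,2]>.09)]; print("chuck mid",((np.percentile(a,2,axis=0)+np.percentile(a,98,axis=0))/2),"zmax",a[:,2].max())
    a=q[(q[:,2]>.086)&(q[:,2]<.119)][:,:2]
    from scipy.optimize import least_squares
    c0=a.mean(0)
    f=least_squares(lambda x:np.hypot(*(a-x).T)-.027,c0,loss="soft_l1",f_scale=.002);print("chuck fit",f.x,np.std(f.fun))
E
```

```text
scene tube px [249.42084942 200.05791506] n 259 zmax 0.1146 mid [ 0.5631 -0.1301  0.109 ]
scene tube px [217.60493827 209.99382716] n 162 zmax 0.1146 mid [ 0.5236 -0.1928  0.1086]
scene tube px [235.27218935 220.81656805] n 169 zmax 0.1146 mid [ 0.5743 -0.1829  0.1089]
rack top ((537.0258178710938, -135.73745727539062), (99.75242614746094, 152.90504455566406), 12.592062950134277)
plate ((493.3149108886719, 189.50399780273438), (143.62203979492188, 161.4894561767578), 64.6122055053711)
chuck mid [0.49401595 0.18954746 0.11006861] zmax 0.12950013408500047
chuck fit [0.49126903 0.1909018 ] 0.00352953691980699
side tube px [270.5286783  245.53366584] n 401 zmax 0.1118 mid [ 0.5659 -0.159   0.1058]
side tube px [237.13392857 236.10714286] n 112 zmax 0.0841 mid [ 0.4993 -0.0923  0.0781]
side tube px [249.96       256.62666667] n 225 zmax 0.1111 mid [ 0.5208 -0.1928  0.1053]
side tube px [242.90625   290.9140625] n 128 zmax 0.1519 mid [ 0.499  -0.3746  0.1497]
rack top ((535.29541015625, -135.96902465820312), (95.44279479980469, 154.16598510742188), 11.916492462158203)
plate ((488.85980224609375, 186.18692016601562), (130.01202392578125, 151.99632263183594), 64.57413482666016)
chuck mid [0.48777303 0.18851755 0.10882672] zmax 0.12855324684441707
chuck fit [0.48816342 0.19027982] 0.0033392286038438496
```

View pics/wrist0.png

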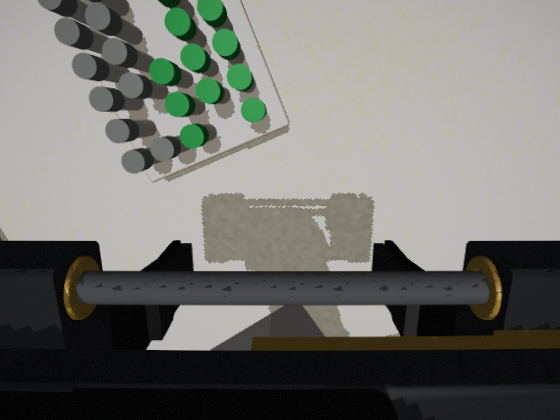

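The short tube is in hole (-26,+52), near (0.499,-0.092), with its top at 0.084. The rack yaw is about 12°, and the two holes next to it are empty. The wrist view shows only the far green rack and the fingers. Next I'll look at the chuck and then the tube from close up.

```bash
cat >> h.py <<'E'
def goto(p,yaw=None):
    """increments (row numbers) from the present pose to TCP p, tool down with tool-x at yaw (deg)"""
    from scipy.spatial.transform import Rotation as Ro
    s=robot.observe(); R=s["tool_rot"]; d=R.T@(np.array(p)-s["tcp_pos"])
    r=np.zeros(3)
    if yaw is not None:
        a=np.radians(yaw); T=np.array([[np.cos(a),np.sin(a),0],[np.sin(a),-np.cos(a),0],[0,0,-1]])
        r=Ro.from_matrix(R.T@T).as_rotvec()
    print("t",round(s["time"],2),"tcp",s["tcp_pos"].round(4),"yaw",np.degrees(np.arctan2(R[1,0],R[0,0])).round(2),"q6",s["q"][5].round(1),"w",round(s["gripper_width"],4),"F",s["wrist_force"].round(1))
    print("turn",(r/2/np.pi).round(4),"shift",(d/.5).round(4),"rows>=",max(np.linalg.norm(d)/.05,np.degrees(np.linalg.norm(r))/8.59).__round__(1))
E
python3 - <<'E'
from h import *
s=robot.observe();c=robot.get_calibration("wrist")
R=cv2.Rodrigues(np.array(c["rvec"],float))[0];C=-R.T@np.array(c["tvec"]).reshape(3)
print("cam in tool",s["tool_rot"].T@(C-s["tcp_pos"]),"axes in tool\n",(s["tool_rot"].T@R.T).round(3),c["fovy"])
a=np.radians(-22.3);off=s["tool_rot"]@np.array([s["tool_rot"].T@(C-s["tcp_pos"])]).ravel()
goto([.49,.19,.30])
E
```

```text
cam in tool [ 0.0688404  -0.00067636 -0.16215609] axes in tool
 [[-0.001 -0.967 -0.256]
 [ 1.    -0.001  0.001]
 [-0.001 -0.256  0.967]] 60.536927771535126
t 0.15 tcp [0.2373 0.5777 0.2217] yaw -22.34 q6 -14.8 w 0.0862 F [-0.3 -0.4  0.3]
turn [0. 0. 0.] shift [ 0.7622  0.5253 -0.1556] rows>= 9.4
```

Emit:
{"method": "arm_command", "body": {
  "moves": [
    [0, 0, 0, 0.1, 0.07, -0.15, 1],
    [0, 0, 0, 0.2, 0.14, -0.155, 1],
    [0, 0, 0, 0.3, 0.2, -0.155, 1],
    [0, 0, 0, 0.38, 0.26, -0.155, 1],
    [0, 0, 0, 0.46, 0.32, -0.155, 1],
    [0, 0, 0, 0.54, 0.37, -0.155, 1],
    [0, 0, 0, 0.62, 0.43, -0.155, 1],
    [0, 0, 0, 0.7, 0.48, -0.155, 1]
  ]
}}

```text
time: 0.95
tcp_pos: [0.4437, 0.2611, 0.2999]
tool_rot: [[0.925, -0.38, 0.0], [-0.38, -0.925, 0.0], [-0.0, -0.0, -1.0]]
wrist_force: [0.5, 0.8, 0.1]
gripper_width: 0.087
finger_force: 0.0
```

Emit:
{"method": "arm_command", "body": {
  "moves": [
    [0, 0, 0, 0.06, 0.04, 0, 1],
    [0, 0, 0, 0.062, 0.045, 0, 1],
    [0, 0, 0, 0.062, 0.045, 0, 1],
    [0, 0, 0, 0.062, 0.045, 0, 1]
  ]
}}

```text
time: 1.35
tcp_pos: [0.463, 0.2309, 0.2995]
tool_rot: [[0.925, -0.38, -0.0], [-0.38, -0.925, 0.0], [-0.0, 0.0, -1.0]]
wrist_force: [0.2, 0.5, -0.1]
gripper_width: 0.0869
finger_force: 0.0
```

```bash
python3 - <<'E'
from h import *
im,W=cloud("wrist");save(im,"w1.png");np.savez("c_w1",im=im,W=W)
goto([.49,.19,.30])
q=W[:300].reshape(-1,3)
a=q[(q[:,2]>.118)&(q[:,2]<.124)];b=q[(q[:,2]>.126)&(q[:,2]<.131)]
for x in(a,b):
    print(len(x),np.nanmedian(x,0),(np.percentile(x,2,axis=0)+np.percentile(x,98,axis=0))/2,cv2.minEnclosingCircle((x[:,:2]*1000).astype(np.float32)),np.median(x[:,2]))
E
```

```text
t 1.4 tcp [0.4629 0.2312 0.2996] yaw -22.26 q6 23.2 w 0.0868 F [ 0.6 -0.7  1.1]
turn [0. 0. 0.] shift [ 0.0814  0.0557 -0.0008] rows>= 1.0
755 [0.49076616 0.19192529 0.12183474] [0.49030897 0.19277008 0.12122748] ((490.147216796875, 192.8301239013672), 26.967422485351562) 0.1218347353026962
219 [0.48881605 0.18615468 0.12802977] [0.49121137 0.19677143 0.12803202] ((490.14434814453125, 192.7030029296875), 21.940279006958008) 0.12802977487235784
```

View pics/w1.png

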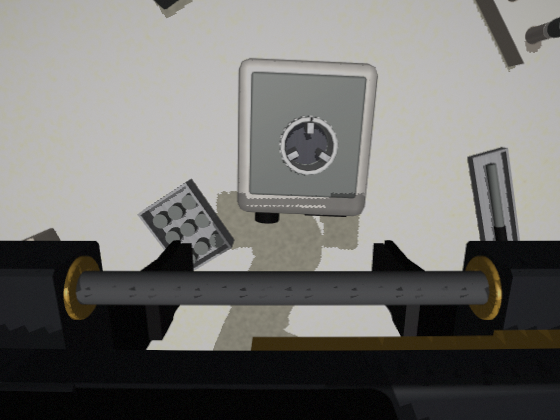

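The wrist view shows the open chuck at (308,144), inside the mixer. The fitted chuck axis is (0.4901, 0.1928) and the sleeve is at about 0. Next, over to the rack.

```bash
python3 - <<'E'
from h import *
goto([.4995,-.091,.27],12)
E
```

```text
t 1.4 tcp [0.4629 0.2312 0.2996] yaw -22.26 q6 23.2 w 0.0868 F [ 0.6 -0.7  1.1]
turn [-0.      0.     -0.0952] shift [0.3119 0.5686 0.0591] rows>= 6.5
```

Emit:
{"method": "arm_command", "body": {
  "moves": [
    [0, 0, -0.012, 0.04, 0.07, 0, 0.6],
    [0, 0, -0.024, 0.08, 0.14, 0, 0.6],
    [0, 0, -0.036, 0.12, 0.22, 0, 0.6],
    [0, 0, -0.05, 0.17, 0.3, 0, 0.6],
    [0, 0, -0.065, 0.21, 0.38, 0.02, 0.6],
    [0, 0, -0.08, 0.25, 0.46, 0.04, 0.6],
    [0, 0, -0.095, 0.29, 0.53, 0.06, 0.6],
    [0, 0, -0.0952, 0.312, 0.569, 0.06, 0.6]
  ]
}}

```text
time: 2.2
tcp_pos: [0.4988, -0.0931, 0.2682]
tool_rot: [[0.978, 0.208, -0.003], [0.208, -0.978, -0.0], [-0.003, -0.001, -1.0]]
wrist_force: [0.0, 1.2, -0.4]
gripper_width: 0.0522
finger_force: 0.0
```

Emit:
{"method": "arm_command", "body": {
  "moves": [
    [0, 0, 0, 0, 0, 0, 0.6],
    [0, 0, 0, 0, 0, 0, 0.6],
    [0, 0, 0, 0, 0, 0, 0.6]
  ]
}}

```text
time: 2.5
tcp_pos: [0.4997, -0.0906, 0.2699]
tool_rot: [[0.978, 0.209, 0.0], [0.209, -0.978, 0.0], [0.0, -0.0, -1.0]]
wrist_force: [-0.5, -0.2, 0.7]
gripper_width: 0.0525
finger_force: 0.0
```

```bash
python3 - <<'E'
from h import *
im,W=cloud("wrist");save(im,"w2.png");np.savez("c_w2",im=im,W=W)
P=W[:300];z=np.nan_to_num(P[...,2]);m=((z>.07)&(z<.12)).astype(np.uint8)
k,l,st,ce=cv2.connectedComponentsWithStats(m)
for i in range(1,k):
    if st[i,4]<30: continue
    q=P[l==i];t=q[q[:,2]>np.percentile(q[:,2],90)-.004]
    print(ce[i],len(q),len(t),"ztop",np.median(t[:,2]).round(4),cv2.minEnclosingCircle((t[:,:2]*1000).astype(np.float32)))
goto([.4995,-.091,.058],12)
E
```

```text
[ 5.         61.77142857] 35 35 ztop 0.0706 ((562.5408325195312, 193.10614013671875), 6.003484725952148)
[10.25510204 71.47959184] 98 98 ztop 0.0705 ((553.88037109375, 189.5815887451172), 9.90963077545166)
[ 30.14233242 138.37350781] 4356 598 ztop 0.1 ((490.926025390625, 178.67373657226562), 24.158702850341797)
[338.52256532 131.46555819] 421 357 ztop 0.1102 ((562.501953125, -128.80996704101562), 9.48984146118164)
[393.73703704 131.26481481] 540 363 ztop 0.1101 ((573.2181396484375, -178.89671325683594), 9.516403198242188)
[281.3255814  183.31229236] 301 279 ztop 0.0823 ((500.939453125, -88.60226440429688), 9.327138900756836)
[389.19731801 187.03448276] 522 330 ztop 0.1103 ((522.1301879882812, -189.51304626464844), 9.593526840209961)
[539.66305419 234.57536946] 2030 362 ztop 0.1135 ((498.1479797363281, -361.1722412109375), 16.655439376831055)
t 2.55 tcp [ 0.4997 -0.0906  0.27  ] yaw 12.06 q6 94.0 w 0.0521 F [-0.2 -0.1  0.7]
turn [-0.     -0.0001  0.0002] shift [-0.0008  0.0007  0.4239] rows>= 4.2
```

View pics/w2.png

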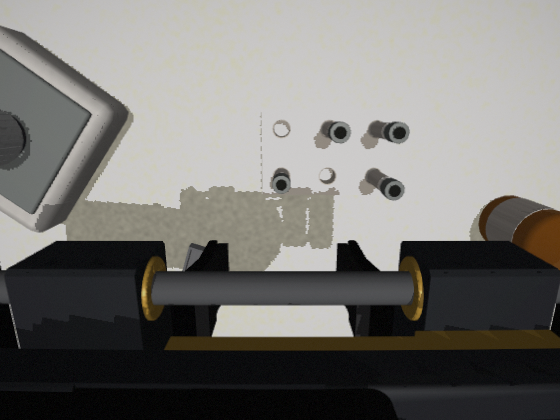

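The wrist view shows the short tube at (281,183), alone in its row, with the long caps at (339,131), (398,131) and (392,189). Its position is (0.5009, -0.0886) with the top at 0.082. I'll descend and grip the cap.

Emit:
{"method": "arm_command", "body": {
  "moves": [
    [0, 0, 0, 0.003, -0.0035, 0.09, 0.55],
    [0, 0, 0, 0.003, -0.0035, 0.18, 0.55],
    [0, 0, 0, 0.003, -0.0035, 0.26, 0.55],
    [0, 0, 0, 0.003, -0.0035, 0.33, 0.55],
    [0, 0, 0, 0.003, -0.0035, 0.38, 0.55],
    [0, 0, 0, 0.003, -0.0035, 0.41, 0.55],
    [0, 0, 0, 0.003, -0.0035, 0.424, 0.55],
    [0, 0, 0, 0.003, -0.0035, 0.424, 0.55]
  ]
}}

```text
time: 3.35
tcp_pos: [0.5005, -0.0892, 0.0573]
tool_rot: [[0.978, 0.208, -0.001], [0.208, -0.978, -0.0], [-0.001, -0.0, -1.0]]
wrist_force: [-0.1, -0.1, -0.5]
gripper_width: 0.0482
finger_force: 0.0
```

Emit:
{"method": "arm_command", "body": {
  "moves": [
    [0, 0, 0, 0, 0, 0, 0.3],
    [0, 0, 0, 0, 0, 0, 0.2],
    [0, 0, 0, 0, 0, 0, 0.15],
    [0, 0, 0, 0, 0, 0, 0.1],
    [0, 0, 0, 0, 0, 0, 0.1],
    [0, 0, 0, 0, 0, 0, 0.1],
    [0, 0, 0, 0, 0, 0, 0.1],
    [0, 0, 0, 0, 0, 0, 0.1]
  ]
}}

```text
time: 4.15
tcp_pos: [0.501, -0.09, 0.0581]
tool_rot: [[0.978, 0.207, 0.001], [0.207, -0.978, -0.0], [0.001, 0.0, -1.0]]
wrist_force: [-0.4, 1.2, 3.6]
gripper_width: 0.0178
finger_force: 30.0
```

Gripped with 30 N. Lifting straight up.

Emit:
{"method": "arm_command", "body": {
  "moves": [
    [0, 0, 0, 0, 0, -0.04, 0.1],
    [0, 0, 0, 0, 0, -0.1, 0.1],
    [0, 0, 0, 0, 0, -0.17, 0.1],
    [0, 0, 0, 0, 0, -0.24, 0.1],
    [0, 0, 0, 0, 0, -0.31, 0.1],
    [0, 0, 0, 0, 0, -0.38, 0.1],
    [0, 0, 0, 0, 0, -0.4, 0.1],
    [0, 0, 0, 0, 0, -0.4, 0.1]
  ]
}}

```text
time: 4.95
tcp_pos: [0.5012, -0.0899, 0.259]
tool_rot: [[0.978, 0.207, 0.003], [0.207, -0.978, 0.001], [0.003, 0.0, -1.0]]
wrist_force: [0.1, 0.5, -0.4]
gripper_width: 0.0181
finger_force: 30.0
```

```bash
python3 - <<'E'
from h import *
goto([.4901,.1928,.255],12)
im,W=cloud("wrist");im2,W2=cloud("side");save(np.vstack([im[170:420,150:450],cv2.resize(im2[130:300,180:330],(300,340))]),"g1.png")
P=W2[130:300,180:330].reshape(-1,3)
s=robot.observe();t=s["tcp_pos"]
q=P[(np.hypot(P[:,0]-t[0],P[:,1]-t[1])<.04)]
for z in np.arange(.18,.25,.005):
    a=q[np.abs(q[:,2]-z)<.0025]
    if len(a):print(z.round(3),len(a),a.mean(0).round(4))
E
```

```text
t 4.95 tcp [ 0.5012 -0.0899  0.259 ] yaw 11.93 q6 93.8 w 0.0181 F [ 0.1  0.5 -0.4]
turn [ 0.     -0.0005 -0.0002] shift [ 0.0952 -0.5578  0.0082] rows>= 5.7
0.205 8 [ 0.4992 -0.0963  0.2066]
0.21 18 [ 0.4989 -0.0961  0.21  ]
0.215 14 [ 0.4988 -0.0966  0.2146]
0.22 21 [ 0.4989 -0.0962  0.2197]
0.225 17 [ 0.4984 -0.0968  0.2252]
0.23 17 [ 0.4983 -0.0962  0.2296]
0.235 18 [ 0.4987 -0.0972  0.2353]
0.24 18 [ 0.4976 -0.0977  0.2403]
0.245 15 [ 0.499  -0.0976  0.2449]
0.25 14 [ 0.4996 -0.0985  0.2495]
```

View pics/g1.png

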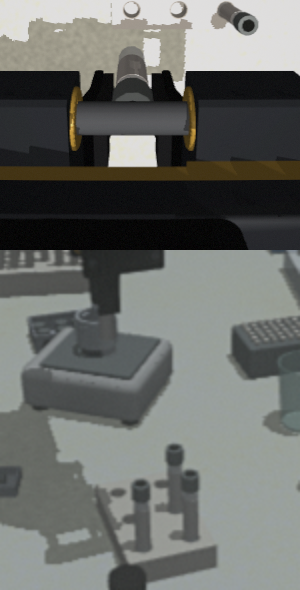

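The tube is held upright between the fingers, with its bottom about 54 mm below the TCP, and the three long tubes are undisturbed. Next I'll carry it over the chuck.

Emit:
{"method": "arm_command", "body": {
  "moves": [
    [0, 0, 0, 0.01, -0.06, 0, 0.1],
    [0, 0, 0, 0.02, -0.14, 0, 0.1],
    [0, 0, 0, 0.035, -0.22, 0, 0.1],
    [0, 0, 0, 0.05, -0.3, 0, 0.1],
    [0, 0, 0, 0.065, -0.38, 0, 0.1],
    [0, 0, 0, 0.08, -0.46, 0, 0.1],
    [0, 0, 0, 0.09, -0.53, 0.008, 0.1],
    [0, -0.0005, 0, 0.0952, -0.5578, 0.008, 0.1]
  ]
}}

```text
time: 5.85
tcp_pos: [0.4881, 0.1946, 0.2508]
tool_rot: [[0.978, 0.209, -0.008], [0.209, -0.978, -0.003], [-0.008, 0.002, -1.0]]
wrist_force: [-0.6, -0.3, -0.3]
gripper_width: 0.0179
finger_force: 30.0
```

Emit:
{"method": "arm_command", "body": {
  "moves": [
    [0, 0, 0, 0, 0, 0, 0.1],
    [0, 0, 0, 0, 0, 0, 0.1],
    [0, 0, 0, 0, 0, 0, 0.1]
  ]
}}

```text
time: 6.15
tcp_pos: [0.4894, 0.1915, 0.2533]
tool_rot: [[0.979, 0.206, -0.004], [0.206, -0.979, -0.001], [-0.004, 0.001, -1.0]]
wrist_force: [0.7, 0.1, -0.1]
gripper_width: 0.0176
finger_force: 30.0
```

```bash
python3 - <<'E'
from h import *
goto([.4901,.1928,.14],12)
im,W=cloud("wrist")
s=robot.observe();t=s["tcp_pos"];q=W.reshape(-1,3)
q=q[np.hypot(q[:,0]-t[0],q[:,1]-t[1])<.05]
for z in np.arange(.196,.24,.004):
    a=q[np.abs(q[:,2]-z)<.002]; a=a[np.hypot(*(a[:,:2]-t[:2]).T)<.015]
    if len(a):print(z.round(3),len(a),a.mean(0).round(4))
a=q[(q[:,2]>.118)&(q[:,2]<.124)];print(cv2.minEnclosingCircle((a[:,:2]*1000).astype(np.float32)))
E
```

```text
t 6.15 tcp [0.4894 0.1915 0.2533] yaw 11.86 q6 62.9 w 0.0176 F [ 0.7  0.1 -0.1]
turn [ 0.0001  0.0007 -0.0004] shift [ 0.0029 -0.0024  0.2266] rows>= 2.3
0.2 2 [0.4955 0.1926 0.202 ]
0.204 44 [0.4952 0.1943 0.2038]
0.208 46 [0.4956 0.1937 0.208 ]
0.212 45 [0.4956 0.1941 0.2121]
0.216 51 [0.4957 0.194  0.216 ]
0.22 32 [0.4964 0.1939 0.2201]
0.224 60 [0.4959 0.1938 0.224 ]
0.228 63 [0.4961 0.1939 0.228 ]
0.232 64 [0.4961 0.1942 0.232 ]
0.236 71 [0.496 0.194 0.236]
((490.5140686035156, 192.9841766357422), 26.90184783935547)
```

The tube is upright with its axis at about (0.4893, 0.1927) and the chuck at (0.4903, 0.1929). I'll lower it, slowly at the end.

Emit:
{"method": "arm_command", "body": {
  "moves": [
    [0, 0.0007, 0, 0.002, 0.0, 0.04, 0.1],
    [0, 0.0007, 0, 0.002, 0.0, 0.08, 0.1],
    [0, 0.0007, 0, 0.002, 0.0, 0.12, 0.1],
    [0, 0.0007, 0, 0.002, 0.0, 0.16, 0.1],
    [0, 0.0007, 0, 0.002, 0.0, 0.19, 0.1],
    [0, 0.0007, 0, 0.002, 0.0, 0.21, 0.1],
    [0, 0.0007, 0, 0.002, 0.0, 0.225, 0.1],
    [0, 0.0007, 0, 0.002, 0.0, 0.225, 0.1]
  ]
}}

```text
time: 7.0
tcp_pos: [0.4899, 0.1922, 0.1406]
tool_rot: [[0.979, 0.206, 0.0], [0.206, -0.979, -0.001], [-0.0, 0.001, -1.0]]
wrist_force: [0.1, -0.3, 0.8]
gripper_width: 0.0179
finger_force: 30.0
```

Emit:
{"method": "arm_command", "body": {
  "moves": [
    [0, 0, 0, 0, 0, 0.003, 0.1],
    [0, 0, 0, 0, 0, 0.006, 0.1],
    [0, 0, 0, 0, 0, 0.009, 0.1],
    [0, 0, 0, 0, 0, 0.012, 0.1],
    [0, 0, 0, 0, 0, 0.012, 0.1]
  ]
}}

```text
time: 7.5
tcp_pos: [0.4901, 0.1928, 0.1351]
tool_rot: [[0.978, 0.207, 0.001], [0.207, -0.978, 0.0], [0.001, 0.0, -1.0]]
wrist_force: [0.2, -0.6, -0.6]
gripper_width: 0.0178
finger_force: 30.0
```

Emit:
{"method": "arm_command", "body": {
  "moves": [
    [0, 0, 0, 0, 0, 0.002, 0.1],
    [0, 0, 0, 0, 0, 0.003, 0.1],
    [0, 0, 0, 0, 0, 0.004, 0.1],
    [0, 0, 0, 0, 0, 0.005, 0.1],
    [0, 0, 0, 0, 0, 0.005, 0.1]
  ]
}}

```text
time: 8.0
tcp_pos: [0.4901, 0.1928, 0.1326]
tool_rot: [[0.978, 0.207, 0.001], [0.207, -0.978, 0.0], [0.001, 0.0, -1.0]]
wrist_force: [-0.5, -0.1, -0.1]
gripper_width: 0.0176
finger_force: 30.0
```

Emit:
{"method": "arm_command", "body": {
  "moves": [
    [0, 0, 0, 0, 0, 0.001, 0.1],
    [0, 0, 0, 0, 0, 0.002, 0.1],
    [0, 0, 0, 0, 0, 0.003, 0.1],
    [0, 0, 0, 0, 0, 0.003, 0.1]
  ]
}}

```text
time: 8.4
tcp_pos: [0.4907, 0.1931, 0.1321]
tool_rot: [[0.978, 0.207, 0.003], [0.207, -0.978, 0.001], [0.003, -0.0, -1.0]]
wrist_force: [-0.9, -0.4, 4.7]
gripper_width: 0.0179
finger_force: 30.0
```

Contact with the floor at 4.7 N. Releasing slowly, then rising.

Emit:
{"method": "arm_command", "body": {
  "moves": [
    [0, 0, 0, 0, 0, -0.001, 0.1],
    [0, 0, 0, 0, 0, -0.001, 0.25],
    [0, 0, 0, 0, 0, -0.001, 0.35],
    [0, 0, 0, 0, 0, -0.001, 0.5],
    [0, 0, 0, 0, 0, -0.001, 0.7],
    [0, 0, 0, 0, 0, -0.001, 1],
    [0, 0, 0, 0, 0, -0.001, 1],
    [0, 0, 0, 0, 0, -0.001, 1]
  ]
}}

```text
time: 9.2
tcp_pos: [0.4902, 0.1928, 0.1317]
tool_rot: [[0.978, 0.207, 0.001], [0.207, -0.978, 0.0], [0.001, 0.0, -1.0]]
wrist_force: [-0.1, 0.4, 0.8]
gripper_width: 0.0616
finger_force: 0.0
```

Emit:
{"method": "arm_command", "body": {
  "moves": [
    [0, 0, 0, 0, 0, -0.05, 1],
    [0, 0, 0, 0, 0, -0.12, 1],
    [0, 0, 0, 0, 0, -0.18, 1],
    [0, 0, 0, 0, 0, -0.2, 1],
    [0, 0, 0, 0, 0, -0.2, 1]
  ]
}}

```text
time: 9.7
tcp_pos: [0.4906, 0.1933, 0.2331]
tool_rot: [[0.978, 0.207, 0.004], [0.207, -0.978, 0.003], [0.004, -0.002, -1.0]]
wrist_force: [0.0, -0.3, 0.0]
gripper_width: 0.0866
finger_force: 0.0
```

```bash
python3 - <<'E'
from h import *
im,W=cloud("wrist");save(im[40:300,150:420],"w3.png")
q=W[:270].reshape(-1,3)
a=q[(q[:,2]>.118)&(q[:,2]<.124)];a=a[np.hypot(a[:,0]-.49,a[:,1]-.193)<.035];b=q[(q[:,2]>.150)&(q[:,2]<.162)];b=b[np.hypot(b[:,0]-.49,b[:,1]-.193)<.04]
for x in(a,b):print(len(x),cv2.minEnclosingCircle((x[:,:2]*1000).astype(np.float32)),np.median(x[:,2]))
goto([.4903,.1929,.091],12)
E
```

```text
1113 ((490.4191589355469, 192.949951171875), 26.971656799316406) 0.12183092216510054
581 ((490.6044616699219, 194.2086181640625), 9.487496376037598) 0.15619632622426852
t 9.75 tcp [0.4897 0.1928 0.2314] yaw 11.92 q6 62.8 w 0.087 F [-1.   0.  -0.3]
turn [-0.0001 -0.0002 -0.0002] shift [1.000e-03 2.000e-04 2.807e-01] rows>= 2.8
```

View pics/w3.png

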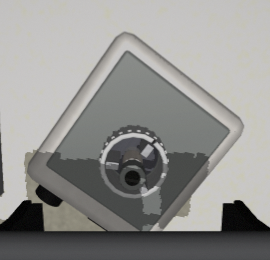

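The tube stands in the chuck at crop (132,177), with its top at 0.1562, so it is on the floor and about 1 mm off axis. Next I'll lower the open fingers around the sleeve and grip.

Emit:
{"method": "arm_command", "body": {
  "moves": [
    [0, 0, 0, 0.001, 0, 0.06, 1],
    [0, 0, 0, 0.001, 0, 0.12, 1],
    [0, 0, 0, 0.001, 0, 0.17, 1],
    [0, 0, 0, 0.001, 0, 0.22, 1],
    [0, 0, 0, 0.001, 0, 0.25, 1],
    [0, 0, 0, 0.001, 0, 0.27, 1],
    [0, 0, 0, 0.001, 0, 0.277, 1],
    [0, 0, 0, 0.001, 0, 0.277, 1]
  ]
}}

```text
time: 10.55
tcp_pos: [0.4904, 0.1927, 0.0925]
tool_rot: [[0.978, 0.207, -0.0], [0.207, -0.978, -0.001], [-0.0, 0.001, -1.0]]
wrist_force: [0.1, -0.8, -0.5]
gripper_width: 0.0867
finger_force: 0.0
```

Emit:
{"method": "arm_command", "body": {
  "moves": [
    [0, 0, 0, 0, 0, 0, 0.8],
    [0, 0, 0, 0, 0, 0, 0.7],
    [0, 0, 0, 0, 0, 0, 0.6],
    [0, 0, 0, 0, 0, 0, 0.5],
    [0, 0, 0, 0, 0, 0, 0.5],
    [0, 0, 0, 0, 0, 0, 0.5],
    [0, 0, 0, 0, 0, 0, 0.5]
  ]
}}

```text
time: 11.25
tcp_pos: [0.4909, 0.1926, 0.0935]
tool_rot: [[0.978, 0.207, 0.001], [0.207, -0.978, -0.0], [0.001, 0.001, -1.0]]
wrist_force: [-0.1, -2.2, 2.6]
gripper_width: 0.054
finger_force: 30.0
```

Emit:
{"method": "arm_command", "body": {
  "moves": [
    [0, 0, 0.016, 0, 0, 0, 0.5],
    [0, 0, 0.032, 0, 0, 0, 0.5],
    [0, 0, 0.05, 0, 0, 0, 0.5],
    [0, 0, 0.068, 0, 0, 0, 0.5],
    [0, 0, 0.086, 0, 0, 0, 0.5],
    [0, 0, 0.104, 0, 0, 0, 0.5],
    [0, 0, 0.122, 0, 0, 0, 0.5],
    [0, 0, 0.14, 0, 0, 0, 0.5]
  ]
}}

```text
time: 12.05
tcp_pos: [0.4908, 0.1926, 0.0935]
tool_rot: [[0.781, -0.625, 0.001], [-0.625, -0.781, -0.0], [0.001, -0.001, -1.0]]
wrist_force: [0.4, -2.5, 1.9]
gripper_width: 0.054
finger_force: 30.0
```

```bash
python3 - <<'E'
from h import *
goto([.4903,.1929,.0925]);print(robot.observe()["moment"])
E
```

```text
t 12.05 tcp [0.4908 0.1926 0.0935] yaw -38.69 q6 12.1 w 0.054 F [ 0.4 -2.5  1.9]
turn [0. 0. 0.] shift [-0.0012  0.0003  0.002 ] rows>= 0.0
[-0.70316915 -0.1783168   0.19679781]
```

Emit:
{"method": "arm_command", "body": {
  "moves": [
    [0, 0, 0.018, 0, 0, 0, 0.5],
    [0, 0, 0.036, 0, 0, 0, 0.5],
    [0, 0, 0.054, 0, 0, 0, 0.5],
    [0, 0, 0.072, 0, 0, 0, 0.5],
    [0, 0, 0.09, 0, 0, 0, 0.5],
    [0, 0, 0.108, 0, 0, 0, 0.5],
    [0, 0, 0.126, 0, 0, 0, 0.5],
    [0, 0, 0.14, 0, 0, 0, 0.5]
  ]
}}

```text
time: 12.85
tcp_pos: [0.4909, 0.1927, 0.0935]
tool_rot: [[0.016, -1.0, 0.002], [-1.0, -0.016, -0.0], [0.0, -0.002, -1.0]]
wrist_force: [1.7, -2.1, 1.5]
gripper_width: 0.0541
finger_force: 30.0
```

Emit:
{"method": "arm_command", "body": {
  "moves": [
    [0, 0, 0.01, 0, 0, 0, 0.5],
    [0, 0, 0.02, 0, 0, 0, 0.5],
    [0, 0, 0.03, 0, 0, 0, 0.5],
    [0, 0, 0.03, 0, 0, 0, 0.5]
  ]
}}

```text
time: 13.25
tcp_pos: [0.4909, 0.1927, 0.0935]
tool_rot: [[-0.168, -0.986, 0.001], [-0.986, 0.168, -0.0], [-0.0, -0.001, -1.0]]
wrist_force: [0.2, -2.3, 3.2]
gripper_width: 0.0535
finger_force: 30.0
```

```bash
python3 - <<'E'
from h import *
goto([.4903,.1929,.0925]);print(robot.observe()["moment"])
E
```

```text
t 13.25 tcp [0.4909 0.1927 0.0935] yaw -99.68 q6 -48.8 w 0.0535 F [ 0.2 -2.3  3.2]
turn [0. 0. 0.] shift [-0.0002  0.0012  0.002 ] rows>= 0.0
[-0.70843725 -0.2887915  -0.13624342]
```

Emit:
{"method": "arm_command", "body": {
  "moves": [
    [0, 0, 0.01, 0, 0, 0, 0.5],
    [0, 0, 0.02, 0, 0, 0, 0.5],
    [0, 0, 0.03, 0, 0, 0, 0.5],
    [0, 0, 0.04, 0, 0, 0, 0.5]
  ]
}}

```text
time: 13.65
tcp_pos: [0.4909, 0.1927, 0.0935]
tool_rot: [[-0.408, -0.913, 0.002], [-0.913, 0.408, -0.0], [-0.0, -0.002, -1.0]]
wrist_force: [1.1, -2.5, 2.4]
gripper_width: 0.0545
finger_force: 30.0
```

```bash
python3 - <<'E'
from h import *
goto([.4903,.1929,.0925]);print(robot.observe()["moment"],robot.observe()["effort"][5])
E
```

```text
t 13.65 tcp [0.4909 0.1927 0.0935] yaw -114.07 q6 -63.2 w 0.0545 F [ 1.1 -2.5  2.4]
turn [0. 0. 0.] shift [0.0001 0.0012 0.002 ] rows>= 0.0
[-0.72337828 -0.20720066  0.25683264] 0.17574147786945105
```

Emit:
{"method": "arm_command", "body": {
  "moves": [
    [0, 0, 0.01, 0, 0, 0, 0.5],
    [0, 0, 0.02, 0, 0, 0, 0.5],
    [0, 0, 0.03, 0, 0, 0, 0.5],
    [0, 0, 0.035, 0, 0, 0, 0.5],
    [0, 0, 0.035, 0, 0, 0, 0.5]
  ]
}}

```text
time: 14.15
tcp_pos: [0.4909, 0.1927, 0.0935]
tool_rot: [[-0.596, -0.803, 0.002], [-0.803, 0.596, -0.0], [-0.001, -0.001, -1.0]]
wrist_force: [1.0, -3.8, 2.0]
gripper_width: 0.0539
finger_force: 30.0
```

```bash
python3 - <<'E'
from h import *
goto([.4903,.1929,.0925]);print(robot.observe()["moment"],robot.observe()["effort"][5])
E
```

```text
t 14.15 tcp [0.4909 0.1927 0.0935] yaw -126.57 q6 -75.7 w 0.0539 F [ 1.  -3.8  2. ]
turn [0. 0. 0.] shift [0.0004 0.0012 0.002 ] rows>= 0.0
[-0.88926859 -0.35890023  0.05257568] -0.16672595869749784
```

Emit:
{"method": "arm_command", "body": {
  "moves": [
    [0, 0, 0.005, 0, 0, 0, 0.5],
    [0, 0, 0.01, 0, 0, 0, 0.5],
    [0, 0, 0.015, 0, 0, 0, 0.5]
  ]
}}

```text
time: 14.45
tcp_pos: [0.4909, 0.1927, 0.0935]
tool_rot: [[-0.669, -0.744, 0.002], [-0.744, 0.669, -0.0], [-0.001, -0.001, -1.0]]
wrist_force: [1.2, -3.1, 3.1]
gripper_width: 0.054
finger_force: 30.0
```

```bash
python3 - <<'E'
from h import *
goto([.4903,.1929,.0925]);print(robot.observe()["moment"],robot.observe()["effort"][5])
E
```

```text
t 14.45 tcp [0.4909 0.1927 0.0935] yaw -131.96 q6 -81.1 w 0.054 F [ 1.2 -3.1  3.1]
turn [0. 0. 0.] shift [0.0005 0.0011 0.002 ] rows>= 0.0
[-0.78316014 -0.33945493  0.34115395] -0.1471729902550578
```

The sleeve has turned 2.51 rad and the torque has risen to 0.34 N m. Releasing and rising straight up.

Emit:
{"method": "arm_command", "body": {
  "moves": [
    [0, 0, 0, 0, 0, 0, 0.8],
    [0, 0, 0, 0, 0, 0, 1],
    [0, 0, 0, 0, 0, 0, 1],
    [0, 0, 0, 0, 0, 0, 1],
    [0, 0, 0, 0, 0, 0, 1],
    [0, 0, 0, 0, 0, 0, 1]
  ]
}}

```text
time: 15.05
tcp_pos: [0.4906, 0.1931, 0.0931]
tool_rot: [[-0.67, -0.743, 0.001], [-0.743, 0.67, 0.0], [-0.001, -0.001, -1.0]]
wrist_force: [-0.6, -0.6, -0.4]
gripper_width: 0.0857
finger_force: 0.0
```

Emit:
{"method": "arm_command", "body": {
  "moves": [
    [0, 0, 0, 0, 0, -0.04, 1],
    [0, 0, 0, 0, 0, -0.1, 1],
    [0, 0, 0, 0, 0, -0.18, 1],
    [0, 0, 0, 0, 0, -0.26, 1],
    [0, 0, 0, 0, 0, -0.34, 1],
    [0, 0, 0, 0, 0, -0.38, 1],
    [0, 0, 0, 0, 0, -0.38, 1],
    [0, 0, 0, 0, 0, -0.38, 1]
  ]
}}

```text
time: 15.85
tcp_pos: [0.49, 0.1929, 0.2829]
tool_rot: [[-0.67, -0.742, 0.001], [-0.742, 0.67, 0.001], [-0.001, 0.0, -1.0]]
wrist_force: [-0.3, -0.1, 0.1]
gripper_width: 0.0871
finger_force: 0.0
```

```bash
python3 - <<'E'
from h import *
im,W=cloud("wrist");c=im[80:280,200:400];save(cv2.resize(c,(600,600),interpolation=cv2.INTER_CUBIC),"w4.png")
q=W[:270].reshape(-1,3)
a=q[(q[:,2]>.118)&(q[:,2]<.124)];b=q[(q[:,2]>.150)&(q[:,2]<.162)];j=q[(q[:,2]>.126)&(q[:,2]<.1305)]
f=lambda x,r:x[np.hypot(x[:,0]-.4903,x[:,1]-.193)<r]
for x in(f(a,.035),f(b,.04),f(j,.024)):print(len(x),cv2.minEnclosingCircle((x[:,:2]*1000).astype(np.float32)),np.median(x[:,2]))
x=f(j,.024);d=x[:,:2]-[.4903,.1929];an=np.degrees(np.arctan2(d[:,1],d[:,0]));r=np.hypot(*d.T)*1000
for k in range(-180,180,20):
    m=(an>=k)&(an<k+20)
    if m.sum():print(k,m.sum(),r[m].min().round(1),r[m].max().round(1))
goto([.4903,.1929,.28])
E
```

```text
818 ((489.82904052734375, 193.1212615966797), 26.83031463623047) 0.1216201084954954
402 ((489.8779296875, 193.02679443359375), 9.36108112335205) 0.15601946252994858
176 ((489.71197509765625, 193.1288604736328), 17.770238876342773) 0.1278271350677367
-180 5 8.2 10.9
-160 54 8.2 18.1
-140 21 7.9 17.7
-120 3 7.8 8.1
-100 1 7.7 7.7
-60 3 9.1 10.8
-40 37 9.1 17.1
-20 14 10.9 16.9
80 18 13.9 17.9
100 19 12.2 18.1
160 1 8.7 8.7
t 15.9 tcp [0.4897 0.1926 0.282 ] yaw -132.07 q6 -81.2 w 0.0872 F [-0.6 -0.2  0. ]
turn [0. 0. 0.] shift [-0.0012 -0.0005  0.004 ] rows>= 0.0
```

View pics/w4.png

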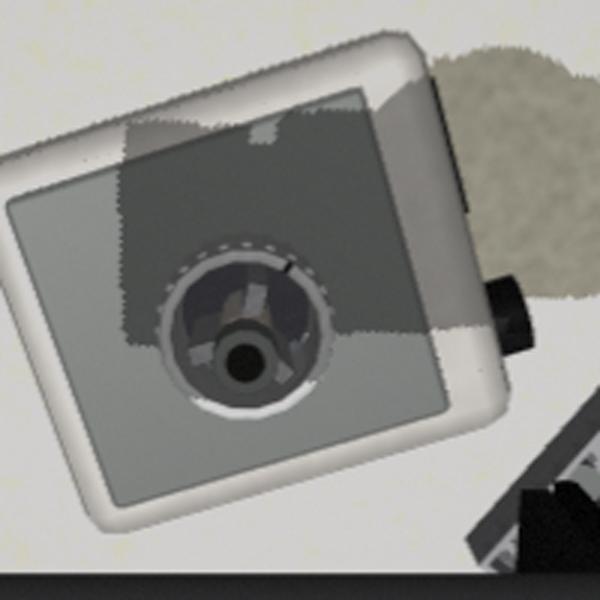

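The tube is upright and centred (axis within 0.1 mm of the chuck), and the jaws have closed to an outer radius of 17.8 mm. The sleeve mark is at (287,267). I'll compare its angle with the earlier picture to confirm the sleeve's net turn.

```bash
python3 - <<'E'
from h import *
def ring(im,W,c):
    d=W[...,:2]-c; r=np.hypot(d[...,0],d[...,1]); an=np.degrees(np.arctan2(d[...,1],d[...,0]))
    m=(r>.0235)&(r<.0268)&(np.abs(W[...,2]-.122)<.004); m[290:]=0
    g=im.mean(2); b=(an//6*6)
    o=[(int(k),int(g[m&(b==k)].min()),int(np.median(g[m&(b==k)]))) for k in np.unique(b[m])]
    print(sorted(o,key=lambda t:t[1]-t[2])[:6])
z=np.load("c_w1.npz");ring(z["im"],z["W"],[.4902,.1928])
im,W=cloud("wrist");ring(im,W,[.4898,.1931])
c=robot.get_calibration("wrist")
E
```

```text
[(0, 104, 185), (-6, 102, 182), (6, 103, 183), (-36, 100, 178), (-54, 109, 182), (-18, 116, 182)]
[(-162, 18, 94), (12, 135, 202), (60, 136, 202), (66, 133, 199), (-156, 71, 126), (78, 147, 201)]
```

```bash
python3 - <<'E'
from h import *
z=np.load("c_w1.npz");im,W=z["im"],z["W"];g=im.mean(2)
d=W[...,:2]-[.4902,.1928];r=np.hypot(d[...,0],d[...,1]);an=np.degrees(np.arctan2(d[...,1],d[...,0]))
m=(r>.0225)&(r<.0285)&(g<75)&(W[...,2]>.1); m[290:]=0
for v,u in np.argwhere(m)[:25]:print(u,v,int(g[v,u]),an[v,u].round(1),r[v,u].round(4),W[v,u,2].round(3))
im,W=cloud("wrist");g=im.mean(2);d=W[...,:2]-[.4898,.1931];r=np.hypot(d[...,0],d[...,1]);an=np.degrees(np.arctan2(d[...,1],d[...,0]))
m=(r>.0235)&(r<.0275)&(g<45)&(W[...,2]>.118);m[290:]=0;print("now",np.median(an[m]),m.sum())
E
```

```text
311 118 46 -25.2 0.0253 0.123
311 119 49 -25.3 0.0244 0.123
311 120 57 -25.7 0.0235 0.122
293 121 74 11.1 0.0268 0.109
325 128 67 -69.4 0.0229 0.103
326 129 66 -71.9 0.0228 0.106
327 130 72 -74.6 0.0227 0.109
327 131 61 -78.7 0.0228 0.101
328 132 65 -80.7 0.0227 0.106
329 134 61 -86.9 0.0229 0.103
329 135 61 -89.9 0.0229 0.1
330 135 62 -88.7 0.023 0.109
330 136 59 -91.3 0.0228 0.107
330 137 61 -94.4 0.0228 0.104
331 137 72 -92.7 0.0227 0.114
330 138 60 -97.4 0.0228 0.102
331 138 60 -95.7 0.0227 0.111
330 139 60 -99.9 0.0227 0.101
331 139 58 -98.7 0.0228 0.108
331 140 60 -101.8 0.023 0.105
285 141 62 56.6 0.0229 0.122
331 141 61 -104.3 0.023 0.105
332 141 74 -102.9 0.023 0.112
331 142 60 -107.2 0.0231 0.103
332 142 60 -105.4 0.023 0.112
now -162.7282560774987 5
```

The sleeve mark shows a net turn of 137° (2.40 rad), past the 2.3 rad needed for a firm hold. The gripper is clear, so I'm handing in.

```bash
python3 -c "
from station import robot
print(robot.job_done())"
```

```text
the job is handed in; nothing more can be done
None
```

The job is handed in: the short tube stands on the chuck floor, upright and centred. The sleeve was turned about 2.4 rad clockwise, past the 2.3 rad firm-hold point, and the gripper is clear.

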